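# Park the gliding vanity caddy at its mark

### The arm

A 6-joint arm with a two-finger parallel gripper is mounted at the origin on the work surface. World frame = base frame: x ahead of the robot, y to its left, z up, the work surface at z = 0. Lengths are in m, angles in degrees, forces in N, time in s.
With the tool pointing down it reaches from about 0.4 to 0.825 m from the base axis. Payload 7 kg.
Tool frame: the origin (TCP) lies midway between the tips of the shut fingers; the grasp point (between the pads) lies 19 mm behind it (r.grip_depth is the distance from the TCP to the grasp point, in m); z points along the fingers, y is the line along which they close (so a half turn about z gives the same grasp; the last joint's range is limited). The gripper opens to 88 mm and grips with 3 to 60 N. Pads are 19 mm wide; open, the fingers measure 130 mm over their backs; the gripper's body (78 mm by 193 mm) begins 47 mm behind the grasp point.
Start: joints at [88.7, 20.546, 0.682, 0, -70.136, -16.507], TCP at [0.206, 0.643, 0.227] pointing down, gripper open.
Joint ranges: [-176.03, 176.03], [-82.01, 121.73], [-58.28, 71.71], [-173.87, 95.51], [-174.79, -0.11], [-173.66, 173.66]. Speed limits (degrees/s): [136.94, 136.94, 172.46, 180, 180, 180].

### API

Orientations are given as [roll, pitch, yaw] about the fixed x, y, z axes, in that order (R = Rz(yaw) Ry(pitch) Rx(roll)).
In Python, from plant import r, capture, close_job, search_frame, outline_of gives the robot as it stands.
- The arm moves only by the shell command python3 -m creep 'ROWS' [FORCE]. ROWS is JSON, a list of rows, each a list of 7 numbers: the finger opening in mm, from 0 to 87.6, then the shift along the world's x, y, z in units of 25 mm (1.0 is 25 mm), then the turn, a rotation vector about the world's x, y, z in degrees. In form: [[hand, x, y, z, ax, ay, az], ...]. A call has 1 to 8 rows; each row shifts and turns the commanded pose from where the row before left it; what a row does not reach is not made up. A row lasts 1/12 s, in which the tool goes at most 41.7 mm and 7.16 degrees, less where a joint would pass 70% of its speed; a pose out of reach is approached as far as the arm can. A call is refused whole if a number of a shift passes 1 or a number of a turn 7.16, either way. A call with a gripper value outside its range is refused whole. The fingers move at their own pace and stop on an object; FORCE is the grip in N (left out, the last holds). Time passes only in rows, so rows that do not move let the fingers close. It gives the time, the measured TCP pose, the force, the opening and the grip force at its end, in the units of the state.
- r.get_state(): the state, without advancing time (a new reading comes with each control period).
- capture(name): name is "side" or "top"; returns a dict with "frame" (420x560x3 uint8, red, green, blue), "K" (3x3 intrinsics, pixels), "origin" and "rotation" of the camera in the world. Camera axes: x right, y down, z forward; pixel columns grow to the right and rows downward; lengths in m; the calibration is good to about 2 mm. A picture is of the moment at which its call begins. There is no depth.
- close_job(): hands the job in; it is judged then, once.
Trained networks look in a picture, given as the dict that the camera call returned (one of the last four; its "shot" number tells which), for a name from the list of things; names that differ only in an ending like _2 or _b are one class to them, and where a whole thing is asked for, a point or a joint stands for the part that bears it (a point fixed in the world has none). Each returns a list of dicts, best first, with "conf" (0 to 1); they miss things now and then, are a little off and sometimes report something else, mostly with a low value. They report only what shows in the picture. A call takes as long as a camera call. They do not tell look-alikes from the thing itself.
- search_frame(picture, target): "bbox" ([left, top, right, bottom] in pixels, round what is visible of it).
- outline_of(picture, target): "region" (420x560 bool, what is visible of it) and "bbox" ([left, top, right, bottom] in pixels, round what is visible of it).
The state is a dict: "time_s": time; "joints": joint angles; "qd": joint speeds; "joint_torque": joint torques, N m; "tcp_pos": TCP position; "eef_rot": TCP orientation; "contact_force": force on the tool from outside, world axes, zero at the start; "moment": the same for the moment, N m; "gripper_width": finger opening in m; "gripper_force": force on a finger pad.
Only numpy, scipy, OpenCV 4.12 (cv2) and the standard library are available. Lean on these libraries where they do the work, as an engineer would, in place of code of your own. Each camera call takes 0.05 s, during which the arm holds its last target. There are 200 camera calls.

### The job

Slide the heavy toiletries caddy along its rail to the robot's left until its pointer stands right opposite the chrome ball post, and leave it there fully at rest, untouched. It glides almost without friction: push it and brake it with light touches only on the faces of its two soft sprung buffers, not on the tray or its boxes, never let it run into either end stop, and leave the other toiletries alone.

Things in the scene. Friction and masses are not known exactly. Their poses are not given: they have to be found in the camera images.
- rail: Fixed chrome rail on the counter, 900 mm long along its own y axis (y points to the robot's left), 130 mm wide, turned a few degrees either way; origin at its centre on the counter. A stop block 75 mm high at each end, inner faces at y = -420 and +420 mm.
- carriage (a joint): Travel of the caddy along the rail's y in m: 0 touching the right-hand stop, 0.36 touching the left-hand stop, growing to the robot's left. Caddy centre at y = value - 0.18 in the rail's frame. Bearings: viscous drag about 0.15 N s/m, dry drag about 0.004 N, so it coasts far.
- tray (a point): The caddy: grey stone tray 120 (x) by 480 (y) by 15 mm gliding on the rail, axes as the rail's; this point is the centre of its underside, 30 mm above the counter, upper face at 45 mm. At each end a bamboo box 116 x 100 mm, top at 107 mm, with a 12 mm high ceramic knob. About 3 kg nominal with all it carries (up to a quarter lighter or heavier).
- pointer (a point): Tip of the small brass pointer, 20 mm long and 16 mm wide, on the middle of the caddy's far (+x) edge, at tray x = 80 mm, y = 0, 40 mm above the counter.
- buffer_left: Sprung buffer projecting 50 mm from the left box: block 94 mm wide (x), 46 mm high (top 97 mm above counter), flat dark face; origin at the face's centre, 74 mm above the counter, 90 mm left (+y) of the caddy's centre when free. Pushed left it drives the caddy through a 15 N/m spring, stroke 45 mm, hardly damped, 0.05 kg. Fingers enter the 180 mm gap between the two faces from above.
- buffer_right: Same buffer on the right box, facing left; origin at its face's centre, 90 mm right (-y) of the caddy's centre when free, 74 mm above the counter. Pushed right it brakes a caddy gliding left. Same 15 N/m spring, 45 mm stroke; a caddy that runs onto a motionless finger bounces back.
- mark: Fixed chrome post with a 30 mm ball on top, 71 mm high, standing on the counter beyond the rail's far edge, 105 mm from the rail's centre line; origin at its foot centre. The caddy must stop with its pointer at the same rail y as this post.
- cup: White ceramic cup, 76 mm wide, 90 mm high, beyond the rail. Leave alone. Origin under its centre.
- atomiser: Glass atomiser, 64 mm wide, 98 mm high with a chrome twist cap, beyond the rail. Leave alone. Origin under its centre.
- brush: Bamboo nail brush 45 x 95 x 32 mm lying between the robot and the rail. Leave alone. Origin under its centre.
- clip: Amber plastic hair clip 30 x 85 x 26 mm lying between the robot and the rail. Leave alone. Origin under its centre.
Not all that is in view belongs to the job. What is shaped like the mark but red or yellow is not meant.

How it is judged:
By the outcome, as a careful person would: the job done as asked, in the order asked, and still so for the second after the job is handed in, with the robot touching nothing.
It also fails if it takes over 42 s, if anything falls off the work surface, if the arm or the gripper's body presses on something with over 40 N, if the wrist force passes 120 N, or if a joint passes its speed limit or range.

## Working session

There is one attempt and no reset: what is moved stays moved. The work goes in short steps, Python scripts to look and compute and a shell command to move; the robot and the scene stay as the last step left them, time stands still between calls to the robot, and variables do not carry over. Pictures are saved under pics/ and viewed, at most 10 in all, crops included, and the job is handed in when it is done.

```bash
mkdir -p pics; ls
python3 - <<'E'
from plant import r,capture,search_frame
import cv2
print(r.get_state())
for n in("side","top"):
    c=capture(n);cv2.imwrite(f"pics/{n}0.png",c["frame"][:,:,::-1])
    print(n,c["K"].tolist(),c["origin"],c["rotation"])
    for t in("mark","pointer","buffer_left","buffer_right","rail","tray"):
        print(t,[(d["bbox"],round(d["conf"],2)) for d in search_frame(c,t)[:4]])
E
```

```text
pics
{'time_s': 0.0, 'joints': array([ 8.86995883e+01,  2.05906686e+01,  6.33364732e-01, -2.03236154e-02,
       -7.01352067e+01, -1.65069415e+01]), 'qd': array([-0.02177744, -0.04226499,  0.1305488 , -0.03805227,  0.01516892,
       -0.00637544]), 'joint_torque': array([-4.82042105e-04, -5.82721674e+01,  2.93047446e+01,  6.99722752e+00,
        6.70033711e-03, -1.58403782e-04]), 'tcp_pos': array([0.2063011 , 0.64218564, 0.22562759]), 'eef_rot': array([ 1.79905873e+02, -7.96969730e-03, -1.78142681e+01]), 'contact_force': array([-0.10427048, -0.08420341, -0.06559921]), 'moment': array([0.02276042, 0.00313756, 0.03128826]), 'gripper_force': 0.0, 'gripper_width': 0.08773585442400401}
side [[494.9255069951247, 0.0, 286.34324852484224], [0.0, 494.9255069951247, 209.19674710448032], [0.0, 0.0, 1.0]] [0.50172785 0.88825124 0.81699312] [-129.54034628   -0.24141593 -176.98540729]
mark [([208.5, 227.5, 225.0, 255.7], 0.82), ([229.6, 247.0, 243.9, 274.5], 0.77), ([195.6, 246.3, 209.7, 277.8], 0.77), ([163.1, 254.9, 178.9, 286.7], 0.68)]
pointer [([257.2, 123.4, 330.8, 265.3], 0.9)]
buffer_left 
[... 176 characters left out ...]
, ([197.4, 155.9, 229.5, 195.2], 0.29)]
top [[426.61345137034573, 0.0, 283.46540326419836], [0.0, 426.61345137034573, 211.034245551856], [0.0, 0.0, 1.0]] [0.42304767 0.0123472  0.94851266] [-171.63808469   -0.96789232  -89.14061747]
mark [([278.9, 150.8, 295.9, 170.3], 0.73), ([209.6, 97.9, 224.5, 124.7], 0.62), ([223.5, 159.2, 239.0, 179.6], 0.6), ([251.8, 132.8, 266.9, 158.5], 0.56)]
pointer [([219.5, 185.1, 461.8, 268.9], 0.83), ([55.7, 165.6, 484.6, 272.1], 0.43)]
buffer_left [([272.3, 194.3, 303.4, 240.2], 0.91), ([221.8, 180.0, 465.7, 264.3], 0.46)]
buffer_right [([381.4, 202.6, 412.2, 253.1], 0.86)]
rail [([53.6, 164.2, 482.2, 273.7], 0.57)]
tray [([220.7, 183.0, 466.8, 269.1], 0.92)]
```

Run:
```python
import cv2,numpy as np
t=cv2.imread("pics/top0.png"); cv2.imwrite("pics/top0b.png",cv2.resize(t[80:280,40:500],(800,348),interpolation=cv2.INTER_CUBIC))
```

```text
(no output)
```

View pics/top0b.png

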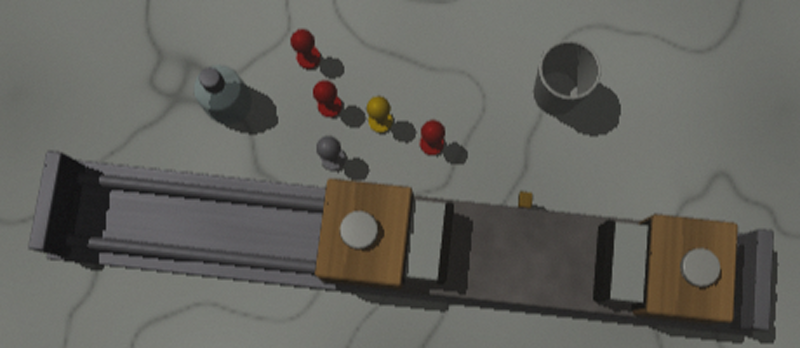

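View pics/side0.png

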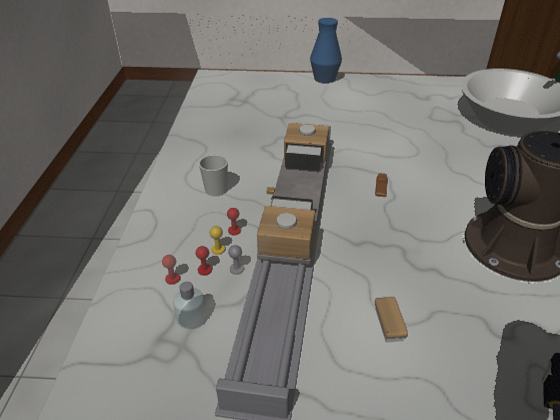

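The top crop shows four look-alikes in red or yellow at crop (303,42), (325,93), (378,107) and (432,133), and one chrome ball at crop (329,150). That puts the chrome one at top pixel (229,166) and side pixel (236,255). It is the only chrome one and it stands next to the rail, so it is the mark. The pointer is at crop (525,200). Next I measure.

```bash
cat > h.py <<'E'
import numpy as np,cv2
from scipy.spatial.transform import Rotation as R
def ray(c,p):
    d=R.from_euler('xyz',c["rotation"],degrees=True).as_matrix() if np.shape(c["rotation"])!=(3,3) else c["rotation"]
    return d@np.array([(p[0]-c["K"][0][2])/c["K"][0][0],(p[1]-c["K"][1][2])/c["K"][1][1],1])
def at(c,p,z):
    d=ray(c,p);o=np.array(c["origin"]);return o+d*(z-o[2])/d[2]
def proj(c,X):
    m=R.from_euler('xyz',c["rotation"],degrees=True).as_matrix()
    v=c["K"]@(m.T@(np.array(X)-c["origin"]));return v[:2]/v[2]
def cen(mask,box):
    x0,y0,x1,y1=[int(v) for v in box];m=np.zeros_like(mask);m[y0:y1,x0:x1]=mask[y0:y1,x0:x1]
    n,l,s,ce=cv2.connectedComponentsWithStats(m.astype(np.uint8))
    i=1+np.argmax(s[1:,4]);return ce[i],s[i].tolist()
E
python3 - <<'E'
from h import *
from plant import *
cs={n:capture(n) for n in("top","side")}
t=cs["top"]; hsv=cv2.cvtColor(t["frame"],cv2.COLOR_RGB2HSV)
S,V,H=hsv[...,1].astype(int),hsv[...,2].astype(int),hsv[...,0]
k=(S<45)&(V>110)
for b in((230,195,265,232),(428,215,460,250)):
    p,s=cen(k,b);print("knob top",p,s,at(t,p,.119))
p,s=cen((S>90),(330,186,352,202));print("pointer",p,s,at(t,p,.04))
s_=cs["side"];h2=cv2.cvtColor(s_["frame"],cv2.COLOR_RGB2HSV)
S2,V2=h2[...,1].astype(int),h2[...,2].astype(int)
for b in((270,205,305,235),(293,118,322,138)):
    p,s=cen((S2<45)&(V2>110),b);print("knob side",p,s,at(s_,p,.119))
p,s=cen((S2>90),(260,182,276,198));print("pointer side",p,s,at(s_,p,.04))
for n,c in cs.items():
  for tt in("mark","cup","atomiser","buffer_left","buffer_right"):
    for d in outline_of(c,tt)[:5]: 
        b=d["bbox"];print(n,tt,np.round(b),round(d["conf"],2), at(c,((b[0]+b[2])/2,(b[1]+b[3])/2),.04)[:2].round(3))
a=t["frame"][150:190,215:250,::-1];b=s_["frame"][235:280,215:260,::-1]
cv2.imwrite("pics/mk.png",np.hstack([cv2.resize(a,(350,400),interpolation=2),cv2.resize(b,(400,400),interpolation=2)]))
E
```

```text
knob top [245.47400612 211.37308869] [236, 202, 20, 20, 327] [0.5432145  0.07470624 0.119     ]
knob top [442.45954693 232.84466019] [433, 223, 20, 20, 309] [ 0.5073714  -0.31264087  0.119     ]
pointer [341.60606061 194.59090909] [338, 190, 8, 10, 66] [ 0.59509184 -0.12662753  0.04      ]
knob side [285.63135593 220.11016949] [277, 213, 19, 16, 236] [0.54284571 0.08076501 0.119     ]
knob side [307.28712871 123.99669967] [293, 118, 29, 17, 303] [ 0.50441836 -0.33384996  0.119     ]
pointer side [270.275 190.15 ] [267, 188, 8, 6, 40] [ 0.59351158 -0.12670986  0.04      ]
top mark [209.  96. 224. 124.] 0.74 [0.781 0.152]
top mark [281. 152. 294. 170.] 0.74 [ 0.667 -0.008]
top mark [221. 127. 234. 148.] 0.73 [0.719 0.124]
top mark [222. 158. 239. 177.] 0.71 [0.65  0.116]
top mark [252. 133. 267. 158.] 0.68 [0.701 0.054]
top cup [345. 101. 386. 146.] 0.64 [ 0.756 -0.181]
top atomiser [153. 118. 182. 155.] 0.63 [0.718 0.256]
top buffer_left [272. 192. 303. 240.] 0.61 [ 0.545 -0.01 ]
top buffer_left [223. 158. 241. 177.] 0.18 [0.651 0.112]
top buffer_right [219. 183. 465. 268.] 0.7 [ 0.528 -0.127]
top buffer_right [382. 206. 415. 256.] 0.68 [ 0.518 -0.248]
top buffer_right [139. 303. 185. 332.] 0.49 [0.33  0.247]
side mark [230. 247. 243. 279.] 0.72 [0.646 0.138]
side mark [227. 206. 241. 235.] 0.72 [ 0.67  -0.001]
side mark [164. 255. 178. 283.] 0.65 [0.785 0.165]
side mark [195. 245. 211. 276.] 0.58 [0.721 0.136]
side mark [211. 225. 225. 256.] 0.51 [0.699 0.07 ]
side cup [198. 154. 227. 197.] 0.59 [ 0.753 -0.182]
side atomiser [173. 283. 203. 328.] 0.83 [0.728 0.261]
side buffer_left [272. 193. 314. 210.] 0.72 [ 0.533 -0.083]
side buffer_right [285. 143. 325. 170.] 0.64 [ 0.508 -0.288]
```

View pics/mk.png

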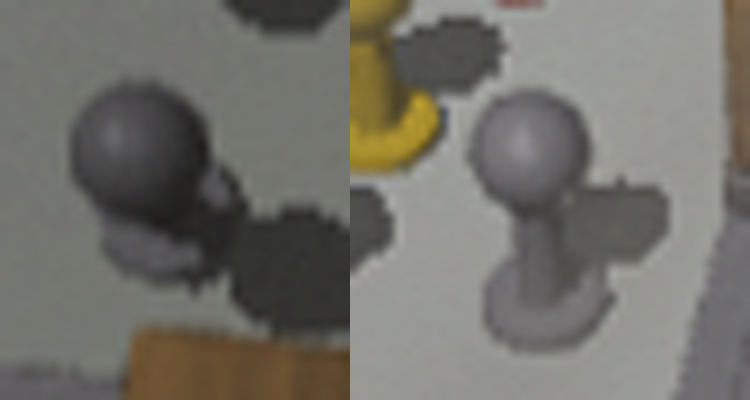

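The only grey chrome ball is confirmed: top ≈(228.4,164.3), side ≈(234.8,251.5). Next I get the rail frame and how far the caddy has to travel.

```bash
cat >> h.py <<'E'
def tri(c1,p1,c2,p2):
    A=[];b=[]
    for c,p in((c1,p1),(c2,p2)):
        d=ray(c,p);d/=np.linalg.norm(d);P=np.eye(3)-np.outer(d,d);A.append(P);b.append(P@c["origin"])
    return np.linalg.lstsq(np.vstack(A),np.hstack(b),rcond=None)[0]
E
python3 - <<'E'
from h import *
from plant import *
t=capture("top");s=capture("side")
def ball(c,box):
    x0,y0,x1,y1=box;g=c["frame"][y0:y1,x0:x1].astype(int)
    big=cv2.resize(c["frame"][y0:y1,x0:x1],None,fx=8,fy=8,interpolation=cv2.INTER_CUBIC)
    q=cv2.HoughCircles(cv2.medianBlur(cv2.cvtColor(big,cv2.COLOR_RGB2GRAY),7),cv2.HOUGH_GRADIENT,1,200,param1=80,param2=12,minRadius=44,maxRadius=72)[0][0]
    return np.array([x0,y0])+(q[:2]+.5)/8-.5, q[2]/8
bt,rt=ball(t,(215,150,245,185));bs,rs=ball(s,(222,238,250,268))
print(bt,rt,bs,rs,at(t,bt,.056),at(s,bs,.056),"tri",tri(t,bt,s,bs))
# foot in side view
f=np.array([215+(540-350)/8.89,235+303/8.89]);print("foot~",at(s,f,0.003))
# caddy: check reprojection of known caddy corners: boxes top (wood) colour min-area rects
for c,n in((t,"top"),(s,"side")):
    h=cv2.cvtColor(c["frame"],cv2.COLOR_RGB2HSV)
    w=((h[...,1]>90)&(h[...,2]>75)).astype(np.uint8);w=cv2.morphologyEx(w,3,np.ones((5,5),np.uint8))
    for q in cv2.findContours(w,0,2)[0]:
        if cv2.contourArea(q)>300:
            (cx,cy),wh,an=cv2.minAreaRect(q)
            print(n,(cx,cy),wh,an,at(c,(cx,cy),.107)[:2],[at(c,p,.107)[:2].round(4).tolist() for p in cv2.boxPoints(cv2.minAreaRect(q))])
E
```

```text
Traceback (most recent call last):
TypeError: 'NoneType' object is not subscriptable
```

Run:
```python
from h import *
from plant import *
t=capture("top");s=capture("side")
bt=np.array([215+14.0-.5,150+14.65-.5]);bs=np.array([215+(529-350)/8.89-.5,235+150/8.89-.5])
print(bt,bs,at(t,bt,.056),at(s,bs,.056),"tri",tri(t,bt,s,bs))
f=np.array([215+(543-350)/8.89-.5,235+300/8.89-.5]);print("foot~",at(s,f,0.004))
for c,n in((t,"top"),(s,"side")):
    h=cv2.cvtColor(c["frame"],cv2.COLOR_RGB2HSV)
    w=((h[...,1]>90)&(h[...,2]>75)).astype(np.uint8);w=cv2.morphologyEx(w,3,np.ones((5,5),np.uint8))
    for q in cv2.findContours(w,0,2)[0]:
        if cv2.contourArea(q)>300:
            (cx,cy),wh,an=cv2.minAreaRect(q)
            print(n,(cx,cy),np.round(wh,1),round(an,1),at(c,(cx,cy),.107)[:2])
print(r.get_state()["time_s"])
```

```text
[228.5  164.15] [234.63498313 251.37289089] [0.65403154 0.11865143 0.056     ] [0.65232918 0.11878849 0.056     ] tri [0.65314799 0.11865685 0.0561148 ]
foot~ [0.6518815 0.1198145 0.004    ]
top (160.12161254882812, 319.2297668457031) [20.9 43.6] 80.5 [0.33362495 0.23283528]
top (437.8883361816406, 233.56344604492188) [49.9 57.9] 4.1 [ 0.50700241 -0.30812688]
top (248.25, 212.75) [49.3 56. ] 6.3 [0.54228094 0.07001509]
side (390.5, 317.0000305175781) [44.  21.2] 71.6 [0.34246997 0.32032967]
side (209.49996948242188, 250.49998474121094) [23.6 49.6] 33.7 [0.69385075 0.17075171]
side (284.65692138671875, 231.3065643310547) [54.6 48.8] 6.6 [0.54366594 0.10356675]
side (305.4543151855469, 141.36700439453125) [43.  34.4] 4.2 [ 0.50754762 -0.26133369]
side (324.2235107421875, 49.40587615966797) [62.8 28. ] 85.6 [ 0.4527909  -0.90724007]
1.5
```

```bash
cat >> h.py <<'E'
psi=np.radians(5.33);U=np.array([np.sin(psi),np.cos(psi)]);E_=np.array([np.cos(psi),-np.sin(psi)])
A0=.5334;MARK=.1789
vv,uu=np.mgrid[0:420,0:560]
def grid(c,z):
    m=R.from_euler('xyz',c["rotation"],degrees=True).as_matrix();k=np.linalg.inv(c["K"])
    d=np.stack([uu,vv,np.ones_like(uu)],-1)@(m@k).T
    X=np.array(c["origin"])+d*((z-c["origin"][2])/d[...,2:]);return X[...,:2]@E_-A0,X[...,:2]@U
def blobs(c,z,mask,al,ul,mn,mx):
    a,u=grid(c,z);m=mask&(a>al[0])&(a<al[1])&(u>ul[0])&(u<ul[1])
    n,l,s,ce=cv2.connectedComponentsWithStats(m.astype(np.uint8));o=[]
    for i in range(1,n):
        if mn<=s[i,4]<=mx:
            X=at(c,ce[i],z)[:2];o.append((round(float(X@U),4),round(float(X@E_-A0),4),int(s[i,4])))
    return o
def meas(names=("side",)):
    from plant import r,capture
    st=r.get_state();p=st["tcp_pos"]
    print("t %.2f tcp u %.4f a %.4f z %.4f yaw %.1f F_u %.2f F %s"%(st["time_s"],p[:2]@U,p[:2]@E_-A0,p[2],st["eef_rot"][2],st["contact_force"][:2]@U,np.round(st["contact_force"],1)))
    for n in names:
        c=capture(n);h=cv2.cvtColor(c["frame"],cv2.COLOR_RGB2HSV).astype(int)
        print(n,"ptr",blobs(c,.04,h[...,1]>90,(.05,.092),(-.15,.29),12,90),
          "knobs",blobs(c,.119,(h[...,1]<45)&(h[...,2]>110),(-.03,.03),(-.35,.45),120,420))
    return c
E
python3 -c "
from h import *
meas(('top','side'))"
python3 -m creep '[[0,0.7,-1,0,0,0,-2.6],[0,0.7,-1,0,0,0,-2.6],[0,0.7,-1,0,0,0,-2.6],[0,0.7,-1,0,0,0,-2.6],[0,0.7,-1,0,0,0,-2.6],[0,0.7,-1,0,0,0,-2.6],[0,0.7,-1,0,0,0,-2.6],[0,0.7,-1,0,0,0,-2.6]]'
```

```text
t 1.50 tcp u 0.6590 a -0.3876 z 0.2266 yaw -17.8 F_u -0.34 F [-0.3 -0.3  0.3]
top ptr [(-0.0708, 0.0709, 66)] knobs [(0.1249, 0.0006, 326), (-0.2641, 0.0007, 307)]
side ptr [(-0.071, 0.0693, 40)] knobs [(-0.2965, -0.0003, 356), (-0.1523, -0.0004, 171), (0.0739, -0.0001, 202), (0.1308, -0.0003, 234), (0.3636, 0.0221, 233)]
time_s: 2.27
tcp_pos: [0.3471, 0.4414, 0.2268]
eef_rot: [-180.0, 0.0, -38.7]
contact_force: [0.4, 0.4, -0.3]
gripper_width: 0.0395
gripper_force: 0.0
```

```bash
python3 -m creep '[[0,0.6,-1,0,0,0,-2.8],[0,0.6,-1,0,0,0,-2.8],[0,0.6,-1,0,0,0,-2.8],[0,0.6,-1,0,0,0,-2.8],[0,0.6,-1,0,0,0,-2.8],[0,0.6,-1,0,0,0,-2.8],[0,0.6,-1,0,0,0,-2.8],[0,0.6,-1,0,0,0,-2.8]]' >/dev/null
python3 -m creep '[[0,0.5,-1,0,0,0,-2.8],[0,0.5,-1,0,0,0,-2.8],[0,0.5,-1,0,0,0,-2.8],[0,0.5,-1,0,0,0,-2.8],[0,0.5,-1,0,0,0,-2.8],[0,0,-1,0,0,0,-2.8],[0,0,-1,0,0,0,-2.8],[0,0,-1,0,0,0,-2.8]]' >/dev/null
python3 -m creep '[[0,0,-1,0,0,0,-2.8],[0,0,-1,0,0,0,-2.8],[0,0,-1,0,0,0,-2.8],[0,0,-1,0,0,0,-2.8],[0,0,0,0,0,0,0]]'
python3 -c "
from h import *
meas(('top','side'))"
```

```text
time_s: 4.02
tcp_pos: [0.5285, -0.0604, 0.2267]
eef_rot: [180.0, -0.0, -94.9]
contact_force: [-0.6, -0.0, -0.1]
gripper_width: 0.0004
gripper_force: 0.0
t 4.02 tcp u -0.0111 a -0.0015 z 0.2267 yaw -94.9 F_u -0.07 F [-0.6 -0.  -0.1]
top ptr [] knobs [(-0.1859, 0.0115, 290), (-0.0955, -0.0097, 353), (0.0455, -0.0219, 146), (-0.264, 0.0, 394), (-0.0332, -0.0228, 175)]
side ptr [(-0.071, 0.0693, 40)] knobs [(0.0139, -0.0057, 346), (0.0735, -0.0003, 208), (0.1313, -0.0007, 243)]
```

```bash
python3 -m creep '[[0,0,-0.2,-0.9,0,0,-0.4],[0,0,-0.2,-0.9,0,0,0],[0,0,0,-0.9,0,0,0],[0,0,0,-0.9,0,0,0],[0,0,0,-0.9,0,0,0],[0,0,0,-0.9,0,0,0],[0,0,0,-0.8,0,0,0],[0,0,0,0,0,0,0]]'
python3 - <<'E'
from h import *
c=meas(('side',));cv2.imwrite("pics/in.png",cv2.resize(c["frame"][90:290,180:400,::-1],(660,600)))
E
```

```text
time_s: 4.78
tcp_pos: [0.5265, -0.0668, 0.068]
eef_rot: [179.7, -0.1, -95.0]
contact_force: [-1.4, -0.3, 0.2]
gripper_width: 0.0006
gripper_force: 0.0
t 4.78 tcp u -0.0176 a -0.0030 z 0.0680 yaw -95.0 F_u -0.46 F [-1.4 -0.3  0.2]
side ptr [(-0.0714, 0.0696, 35)] knobs [(0.0734, -0.0002, 209), (0.1315, -0.0008, 244)]
```

View pics/in.png

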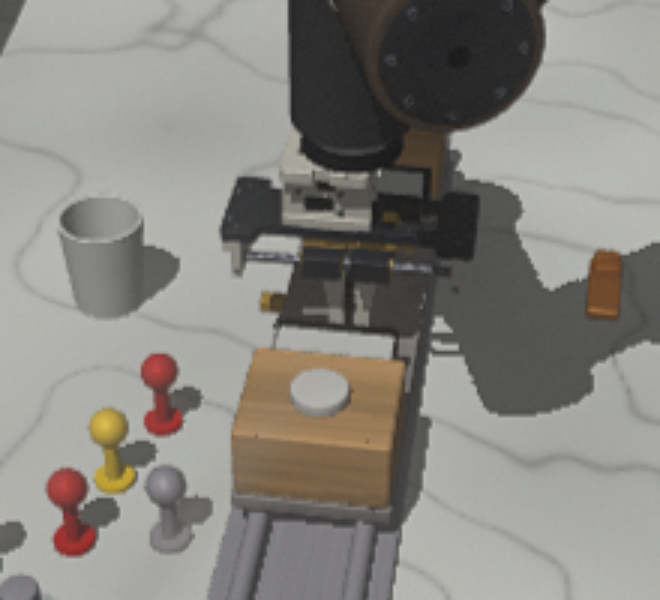

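The crop shows the shut fingers standing free in the gap, pointer visible at crop (271,300), left box and chrome post ahead. I start the slow push at 30 mm/s.

```bash
python3 -m creep '[[0,0.01,0.1,0,0,0,0],[0,0.01,0.1,0,0,0,0],[0,0.01,0.1,0,0,0,0],[0,0.01,0.1,0,0,0,0],[0,0.01,0.1,0,0,0,0],[0,0.01,0.1,0,0,0,0],[0,0.01,0.1,0,0,0,0],[0,0.01,0.1,0,0,0,0]]'>/dev/null
python3 -c "
from h import *
meas()"
python3 -m creep '[[0,0.01,0.1,0,0,0,0],[0,0.01,0.1,0,0,0,0],[0,0.01,0.1,0,0,0,0],[0,0.01,0.1,0,0,0,0],[0,0.01,0.1,0,0,0,0],[0,0.01,0.1,0,0,0,0],[0,0.01,0.1,0,0,0,0],[0,0.01,0.1,0,0,0,0]]'>/dev/null
python3 -c "
from h import *
meas()"
```

```text
t 5.50 tcp u 0.0024 a -0.0003 z 0.0717 yaw -95.0 F_u -0.07 F [ 0.  -0.1  0.1]
side ptr [(-0.072, 0.07, 32)] knobs [(0.0734, -0.0001, 212), (0.1314, -0.0008, 245)]
t 6.22 tcp u 0.0225 a -0.0003 z 0.0715 yaw -95.0 F_u -0.25 F [ 0.5 -0.3  0.4]
side ptr [(-0.0679, 0.0696, 36)] knobs [(0.0818, -0.0, 129), (0.1345, -0.0008, 245)]
```

```bash
python3 -m creep '[[0,0.01,0.1,0,0,0,0],[0,0.01,0.1,0,0,0,0],[0,0.01,0.1,0,0,0,0],[0,0.01,0.1,0,0,0,0],[0,0.01,0.1,0,0,0,0],[0,0.01,0.1,0,0,0,0],[0,0.01,0.1,0,0,0,0],[0,0.01,0.1,0,0,0,0]]'>/dev/null
python3 -c "
from h import *
meas()"
```

```text
t 6.93 tcp u 0.0426 a -0.0000 z 0.0716 yaw -95.0 F_u 0.57 F [-0.1  0.6  0.6]
side ptr [(-0.0416, 0.0694, 39)] knobs [(0.1045, -0.0003, 191), (0.1609, -0.0009, 258)]
```

```bash
python3 -m creep '[[0,0.01,0.1,0,0,0,0],[0,0.01,0.1,0,0,0,0],[0,0.01,0.1,0,0,0,0],[0,0,0,0,0,0,0]]'>/dev/null
python3 -c "
from h import *
meas()"
python3 -m creep '[[0,0,-0.1,0,0,0,0],[0,0,-0.1,0,0,0,0],[0,0,0,0,0,0,0],[0,0,0,0,0,0,0],[0,0,0,0,0,0,0],[0,0,0,0,0,0,0]]'>/dev/null
python3 -c "
from h import *
meas()"
```

```text
t 7.32 tcp u 0.0503 a 0.0001 z 0.0716 yaw -95.0 F_u 0.13 F [-0.4  0.2  0. ]
side ptr [(-0.0206, 0.0699, 44), (0.1969, 0.0542, 32)] knobs [(0.122, 0.0, 240), (0.1812, -0.0007, 269)]
t 7.87 tcp u 0.0448 a 0.0004 z 0.0716 yaw -95.0 F_u 0.33 F [0.2 0.3 0.7]
side ptr [(0.0079, 0.0705, 47)] knobs [(0.1495, 0.0003, 261), (0.2091, -0.0008, 286)]
```

```bash
python3 -m creep '[[0,0,0,0,0,0,0],[0,0,0,0,0,0,0],[0,0,0,0,0,0,0],[0,0,0,0,0,0,0],[0,0,0,0,0,0,0],[0,0,0,0,0,0,0],[0,0,0,0,0,0,0],[0,0,0,0,0,0,0]]'>/dev/null
python3 -c "
from h import *
meas()"
python3 -m creep '[[0,0,0,0,0,0,0],[0,0,0,0,0,0,0],[0,0,0,0,0,0,0],[0,0,0,0,0,0,0],[0,0,0,0,0,0,0],[0,0,0,0,0,0,0],[0,0,0,0,0,0,0],[0,0,0,0,0,0,0]]'>/dev/null
python3 -c "
from h import *
meas()"
```

```text
t 8.58 tcp u 0.0449 a 0.0004 z 0.0716 yaw -95.0 F_u 0.21 F [-0.2  0.2 -0.9]
side ptr [(0.0419, 0.0702, 50)] knobs [(0.1326, 0.0039, 406), (0.1834, -0.0002, 283), (0.2437, -0.0009, 309), (0.4058, 0.0232, 331)]
t 9.30 tcp u 0.0449 a 0.0004 z 0.0716 yaw -95.0 F_u -0.14 F [-0.1 -0.1 -0.6]
side ptr [(0.0746, 0.0703, 51)] knobs [(0.2154, 0.0001, 309), (0.2763, -0.0007, 328), (0.419, 0.0232, 234)]
```

```bash
python3 -m creep '[[0,0,0,0,0,0,0],[0,0,0,0,0,0,0],[0,0,0,0,0,0,0],[0,0,0,0,0,0,0],[0,0,0,0,0,0,0],[0,0,0,0,0,0,0],[0,0,0,0,0,0,0],[0,0.007,0.07,0,0,0,0]]'>/dev/null
python3 -c "
from h import *
meas()"
python3 -m creep '[[0,0.007,0.07,0,0,0,0],[0,0.007,0.07,0,0,0,0],[0,0.007,0.07,0,0,0,0],[0,0.007,0.07,0,0,0,0],[0,0.007,0.07,0,0,0,0],[0,0.007,0.07,0,0,0,0]]'>/dev/null
python3 -c "
from h import *
meas()"
```

```text
t 10.02 tcp u 0.0465 a 0.0004 z 0.0716 yaw -95.0 F_u -0.45 F [ 0.5 -0.5 -0.5]
side ptr [(0.1055, 0.0704, 53)] knobs [(0.2456, -0.0002, 337), (0.3067, -0.0007, 351), (0.4321, 0.0233, 138), (0.4329, -0.0101, 411)]
t 10.57 tcp u 0.0574 a 0.0005 z 0.0716 yaw -95.0 F_u -0.82 F [ 0.1 -0.8  0.8]
side ptr [(0.1275, 0.071, 50)] knobs [(0.2673, -0.0001, 359), (0.3292, -0.0005, 371), (0.4422, -0.01, 193)]
```

```bash
python3 -m creep '[[0,0.007,0.07,0,0,0,0],[0,0.007,0.07,0,0,0,0],[0,0.007,0.07,0,0,0,0],[0,0.007,0.07,0,0,0,0],[0,0.007,0.07,0,0,0,0],[0,0.007,0.07,0,0,0,0],[0,0.007,0.07,0,0,0,0],[0,0.007,0.07,0,0,0,0]]'>/dev/null
python3 -c "
from h import *
meas()"
python3 -m creep '[[0,0.007,0.07,0,0,0,0],[0,0.007,0.07,0,0,0,0],[0,0.007,0.07,0,0,0,0],[0,0.007,0.07,0,0,0,0],[0,0.007,0.07,0,0,0,0],[0,0.007,0.07,0,0,0,0]]'>/dev/null
python3 -c "
from h import *
meas()"
```

```text
t 11.28 tcp u 0.0715 a 0.0006 z 0.0716 yaw -95.0 F_u -0.35 F [ 0.1 -0.4 -0.7]
side ptr [(0.1529, 0.0706, 42)] knobs [(0.2936, -0.0001, 385), (0.356, -0.0009, 395)]
t 11.83 tcp u 0.0820 a 0.0007 z 0.0715 yaw -95.0 F_u -0.29 F [ 0.5 -0.3  0.5]
side ptr [(-0.0525, 0.0557, 13), (0.1636, 0.0705, 43)] knobs [(0.3047, -0.0002, 399), (0.3671, -0.0005, 408)]
```

```bash
python3 -m creep '[[0,0.007,0.07,0,0,0,0],[0,-0.02,-0.2,0,0,0,0],[0,-0.04,-0.4,0,0,0,0],[0,-0.04,-0.4,0,0,0,0]]'>/dev/null
python3 -c "
from h import *
meas()"
python3 -m creep '[[0,0,0,0,0,0,0],[0,0,0,0,0,0,0],[0,0,0,0,0,0,0],[0,0,0,0,0,0,0],[0,0,0,0,0,0,0],[0,0,0,0,0,0,0]]'>/dev/null
python3 -c "
from h import *
c=meas();cv2.imwrite('pics/b1.png',cv2.resize(c['frame'][110:310,180:400,::-1],(660,600)))"
```

```text
t 12.22 tcp u 0.0578 a 0.0005 z 0.0716 yaw -95.0 F_u 0.47 F [ 0.6  0.4 -0.1]
side ptr [(0.1641, 0.0707, 42)] knobs [(-0.0884, -0.0215, 121), (0.3052, -0.0, 394), (0.3672, -0.0004, 407)]
t 12.77 tcp u 0.0586 a 0.0006 z 0.0716 yaw -95.0 F_u -0.32 F [ 1.2 -0.4  0.2]
side ptr [(-0.0792, 0.0554, 12), (0.1363, 0.0713, 44)] knobs [(0.2772, 0.0, 368), (0.3393, -0.0004, 377)]
```

View pics/b1.png

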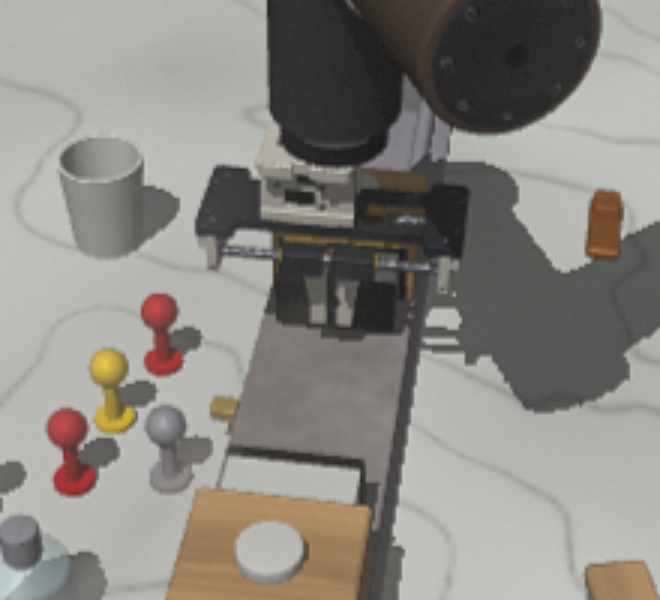

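I misjudged that: releasing a braking buffer means moving left. I moved right, so the caddy is now rolling slowly right. In the crop the pointer is at (224,408), short of the chrome post at (168,430). I move the finger left to meet the left buffer and turn the caddy round gently.

```bash
python3 -m creep '[[0,0.05,0.5,0,0,0,0],[0,0.05,0.5,0,0,0,0],[0,0.05,0.5,0,0,0,0],[0,0.05,0.5,0,0,0,0],[0,0.03,0.3,0,0,0,0],[0,0,0,0,0,0,0]]'>/dev/null
python3 -c "
from h import *
meas()"
```

```text
t 13.32 tcp u 0.1183 a 0.0011 z 0.0716 yaw -94.9 F_u -0.23 F [ 0.4 -0.3  0.3]
side ptr [(0.1029, 0.0704, 47)] knobs [(0.0544, 0.0118, 124), (0.1939, 0.005, 390), (0.2417, -0.0002, 333), (0.3033, -0.0007, 350), (0.4299, 0.0228, 166)]
```

```bash
python3 -m creep '[[0,0,0,0,0,0,0],[0,0,0,0,0,0,0],[0,0,0,0,0,0,0],[0,0,0,0,0,0,0],[0,0,0,0,0,0,0],[0,0,0,0,0,0,0],[0,0,0,0,0,0,0],[0,0,0,0,0,0,0]]'>/dev/null
python3 -c "
from h import *
meas()"
python3 -m creep '[[0,0,0,0,0,0,0],[0,0,0,0,0,0,0],[0,0,0,0,0,0,0],[0,0,0,0,0,0,0],[0,0,0,0,0,0,0]]'>/dev/null
python3 -c "
from h import *
meas()"
python3 -m creep '[[0,0,0,0,0,0,0],[0,0,0,0,0,0,0],[0,0,0,0,0,0,0],[0,0,0,0,0,0,0]]'>/dev/null
python3 -c "
from h import *
meas()"
python3 -m creep '[[0,0,0,0,0,0,0],[0,0,0,0,0,0,0],[0,0,0,0,0,0,0],[0,0,0,0,0,0,0]]'>/dev/null
python3 -c "
from h import *
meas()"
```

```text
t 14.03 tcp u 0.1162 a 0.0009 z 0.0716 yaw -95.0 F_u -0.22 F [-1.2 -0.1 -0.1]
side ptr [(-0.0114, 0.0559, 12), (0.0566, 0.0708, 46)] knobs [(0.0513, 0.0119, 129), (0.1976, -0.0, 296), (0.2586, -0.0008, 318), (0.4116, 0.0229, 309)]
t 14.50 tcp u 0.1163 a 0.0009 z 0.0716 yaw -95.0 F_u -0.27 F [ 0.1 -0.3  0.1]
side ptr [(0.031, 0.0694, 33)] knobs [(0.0518, 0.0119, 127), (0.1745, -0.0005, 203), (0.2307, -0.001, 303), (0.4011, 0.0229, 385)]
t 14.88 tcp u 0.1163 a 0.0009 z 0.0716 yaw -95.0 F_u -0.45 F [ 0.3 -0.5  0.5]
side ptr [] knobs [(0.0516, 0.0121, 128), (0.2161, -0.001, 293)]
t 15.27 tcp u 0.1163 a 0.0009 z 0.0715 yaw -95.0 F_u 0.69 F [ 0.5  0.7 -0.9]
side ptr [(0.025, 0.0701, 12)] knobs [(0.0516, 0.012, 129), (0.219, -0.001, 296)]
```

```bash
cat > fit.py <<'E'
import numpy as np
from scipy.optimize import least_squares
# t, ptr (knob-.2018)
K=.2018
D=np.array([(5.5,.1314),(6.22,.1345),(6.93,.1609),(7.32,.1812),(7.87,.2091),(8.58,.2437),(9.30,.2763),(10.02,.3067),(10.57,.3292),(11.28,.356),(11.83,.3671),(12.22,.3672),(12.77,.3393),(13.32,.3033),(14.03,.2586),(14.50,.2307),(14.88,.2161),(15.27,.2190)])
F=np.array([(0,-.0176),(4.78,-.0176),(5.5,.0024),(6.22,.0225),(6.93,.0426),(7.18,.050),(7.32,.0503),(7.4,.0503),(7.6,.0448),(9.93,.0449),(10.02,.0465),(10.57,.0574),(11.28,.0715),(11.83,.0820),(11.93,.0835),(12.0,.0800),(12.1,.070),(12.22,.0580),(12.77,.0586),(12.82,.0586),(13.25,.1163),(30,.1163)])
def step(x,v,tf,m,hl,hr,c,d,dt):
    cl=tf+hl-(x+.09); cr=(x-.09)-(tf-hr)
    f=15*max(cl,0)-15*max(cr,0)
    a=(f-c*v)/m; fr=d/m
    if abs(v)<fr*dt*2 and abs(a)<fr: return x,0.
    v+=(a-fr*np.sign(v if v else a))*dt; return x+v*dt,v
def sim(p,ts,F=F,x0=-.0706,v0=0.,t0=5.4,dt=.005):
    m,hl,hr,c,d=p; t,x,v=t0,x0,v0;o=[]
    tf=np.interp(np.arange(t0,max(ts)+dt,dt),F[:,0],F[:,1])
    X=[];T=[];Vv=[]
    for f in tf: x,v=step(x,v,f,m,hl,hr,c,d,dt);t+=dt;X.append(x);T.append(t);Vv.append(v)
    return np.interp(ts,T,X),np.interp(ts,T,Vv)
def fit():
    q=least_squares(lambda p:np.r_[(sim(p[:5],D[:,0],x0=p[5])[0]-D[:,1]+K)/.001,(p[3]-.15)/.05,(p[4]-.004)/.002],[3.2,.012,.012,.15,.004,-.0704],x_scale=[1,.01,.01,.1,.004,.01])
    return q.x,q.fun
if __name__=="__main__":
    p,f=fit();print(p.round(4));print(f[:-2].round(1))
    print([a.round(4).tolist() for a in sim(p[:5],[15.27,15.32,15.5,15.8,16,16.5,17,17.5,18],x0=p[5])])
E
python3 fit.py
```

```text
[ 2.8807  0.0112  0.013   0.2212  0.0042 -0.07  ]
[ 0.4 -0.2 -1.3 -0.4  0.6  1.   1.3  1.2  0.3 -1.1 -0.4  0.   0.3 -0.4
 -0.3 -0.  -0.2 -0.7]
[[0.0165, 0.0181, 0.0256, 0.0415, 0.0522, 0.078, 0.1024, 0.1256, 0.1475], [0.0292, 0.0343, 0.0484, 0.054, 0.0529, 0.0502, 0.0476, 0.0451, 0.0427]]
```

```bash
python3 -m creep '[[0,0,0,0,0,0,0],[0,0,0,0,0,0,0],[0,0,0,0,0,0,0],[0,0,0,0,0,0,0],[0,0,0,0,0,0,0],[0,0,0,0,0,0,0]]'>/dev/null
python3 -m creep '[[0,-0.04,-0.44,0,0,0,0],[0,-0.04,-0.44,0,0,0,0],[0,-0.04,-0.44,0,0,0,0],[0,-0.04,-0.44,0,0,0,0],[0,-0.04,-0.44,0,0,0,0],[0,-0.04,-0.44,0,0,0,0]]'>/dev/null
python3 -c "
from h import *
meas()"
python3 -m creep '[[0,0,0,0,0,0,0],[0,0,0,0,0,0,0],[0,0,0,0,0,0,0],[0,0,0,0,0,0,0]]'>/dev/null
python3 -c "
from h import *
meas()"
```

```text
t 16.32 tcp u 0.0485 a 0.0010 z 0.0716 yaw -95.0 F_u -0.35 F [ 0.4 -0.4 -0.3]
side ptr [(-0.0911, 0.0563, 12), (0.0687, 0.0702, 51)] knobs [(0.2094, 0.0, 303), (0.2705, -0.0008, 329), (0.4164, 0.0233, 254)]
t 16.70 tcp u 0.0503 a 0.0012 z 0.0716 yaw -95.0 F_u 0.33 F [-0.3  0.4 -0.1]
side ptr [(0.0878, 0.0698, 51)] knobs [(0.2281, 0.0, 320), (0.2892, -0.0006, 340), (0.424, 0.0232, 203)]
```

```bash
cat > plan.py <<'E'
from fit import *
p,f=fit()if 0 else (np.array([2.8807,.0112,.013,.2212,.0042]),0)
t0=16.75;dt=.005
D2=[(15.27,.0172),(16.32,.0687),(16.70,.0876)]
x0,v0=sim(p,[16.75],x0=-.07);print(x0,v0);x0=.0898;v0=v0[0]-.0003
res=[]
for n in range(0,18):
  for w in np.arange(.05,.1,.005):
    ts=np.array([t0,t0+n/12,t0+n/12+6]);F2=np.c_[ts,[.0503,.0503,.0503+6*w*.3*1.004]]
    T=np.arange(t0+.5,t0+5,.02);x,v=sim(p,T,F=F2,x0=x0,v0=v0,t0=t0)
    i=np.argmax(v<.0005) if (v<.0005).any() else np.argmin(v)
    res.append((abs(x[i]-.1789)+abs(max(v[i],0))*1,n,round(w,3),x[i],v[i],T[i],(np.interp(T[i],*F2.T)-(x[i]-.09)-.013)))
for q in sorted(res)[:8]:print(np.round(q,4))
E
python3 plan.py
```

```text
[0.09060679] [0.04897288]
[5.000e-04 5.000e+00 7.500e-02 1.789e-01 5.000e-04 2.117e+01 3.890e-02]
[ 6.000e-04  1.000e+00  6.500e-02  1.792e-01  3.000e-04  1.931e+01
 -3.400e-03]
[1.200e-03 3.000e+00 7.000e-02 1.782e-01 5.000e-04 1.979e+01 7.900e-03]
[ 1.800e-03  0.000e+00  6.000e-02  1.771e-01  1.000e-04  1.919e+01
 -5.700e-03]
[2.100e-03 7.000e+00 8.000e-02 1.797e-01 1.300e-03 2.173e+01 5.360e-02]
[ 2.800e-03  2.000e+00  6.500e-02  1.762e-01  1.000e-04  1.923e+01
 -3.600e-03]
[3.200e-03 9.000e+00 8.500e-02 1.784e-01 2.600e-03 2.173e+01 5.720e-02]
[3.600e-03 2.000e+00 7.000e-02 1.820e-01 5.000e-04 2.011e+01 1.260e-02]
```

```bash
python3 -m creep '[[0,0,0,0,0,0,0],[0,0,0,0,0,0,0],[0,0,0,0,0,0,0],[0,0.007,0.07,0,0,0,0],[0,0.007,0.07,0,0,0,0],[0,0.007,0.07,0,0,0,0],[0,0.007,0.07,0,0,0,0],[0,0.007,0.07,0,0,0,0]]'>/dev/null
python3 -m creep '[[0,0.007,0.07,0,0,0,0],[0,0.007,0.07,0,0,0,0],[0,0.007,0.07,0,0,0,0],[0,0.007,0.07,0,0,0,0],[0,0.007,0.07,0,0,0,0],[0,0.007,0.07,0,0,0,0],[0,0.007,0.07,0,0,0,0],[0,0.007,0.07,0,0,0,0]]'>/dev/null
python3 -c "
from h import *
meas()"
cat >> plan.py <<'E'
print("pred")
ts=np.array([t0,t0+3/12,t0+3/12+6]);F2=np.c_[ts,[.0503,.0503,.0503+6*.07*.3*1.004]]
T=np.arange(17.5,20.6,.25);x,v=sim(p,T,F=F2,x0=x0,v0=v0,t0=t0);print(np.c_[T,x,v,np.interp(T,*F2.T)].round(4))
E
python3 plan.py|sed -n '/pred/,$p'
```

```text
t 18.08 tcp u 0.0730 a 0.0012 z 0.0716 yaw -95.0 F_u -0.47 F [ 0.1 -0.5  1. ]
side ptr [(-0.062, 0.0552, 12), (0.1498, 0.0712, 46)] knobs [(0.2897, -0.0002, 382), (0.352, -0.0006, 390)]
pred
[[1.750e+01 1.249e-01 4.490e-02 6.080e-02]
 [1.775e+01 1.359e-01 4.370e-02 6.610e-02]
 [1.800e+01 1.467e-01 4.250e-02 7.140e-02]
 [1.825e+01 1.571e-01 3.980e-02 7.670e-02]
 [1.850e+01 1.661e-01 3.170e-02 8.190e-02]
 [1.875e+01 1.726e-01 2.040e-02 8.720e-02]
 [1.900e+01 1.763e-01 9.500e-03 9.250e-02]
 [1.925e+01 1.776e-01 2.500e-03 9.770e-02]
 [1.950e+01 1.780e-01 9.000e-04 1.030e-01]
 [1.975e+01 1.782e-01 5.000e-04 1.083e-01]
 [2.000e+01 1.783e-01 2.000e-04 1.136e-01]
 [2.025e+01 1.783e-01 0.000e+00 1.188e-01]
 [2.050e+01 1.783e-01 0.000e+00 1.241e-01]]
```

```bash
python3 -m creep '[[0,0.007,0.07,0,0,0,0],[0,0.007,0.07,0,0,0,0],[0,0.007,0.07,0,0,0,0],[0,0.007,0.07,0,0,0,0],[0,0.007,0.07,0,0,0,0],[0,0.007,0.07,0,0,0,0],[0,0.007,0.07,0,0,0,0],[0,0.007,0.07,0,0,0,0]]'>/dev/null
python3 -m creep '[[0,0.007,0.07,0,0,0,0],[0,0.007,0.07,0,0,0,0],[0,0.007,0.07,0,0,0,0],[0,0.007,0.07,0,0,0,0],[0,0.007,0.07,0,0,0,0],[0,0.007,0.07,0,0,0,0],[0,0.007,0.07,0,0,0,0],[0,0.007,0.07,0,0,0,0]]'>/dev/null
python3 -c "
from h import *
meas()"
python3 -m creep '[[0,0.03,0.3,0,0,0,0],[0,0.03,0.3,0,0,0,0],[0,0.03,0.3,0,0,0,0],[0,0,0,0,0,0,0],[0,0,0,0,0,0,0],[0,0,0,0,0,0,0],[0,0,0,0,0,0,0],[0,0,0,0,0,0,0]]'>/dev/null
python3 - <<'E'
from h import *
c=meas();cv2.imwrite("pics/e1.png",cv2.resize(c["frame"][200:300,190:320,::-1],(780,600),interpolation=2))
E
```

```text
t 19.47 tcp u 0.1012 a 0.0014 z 0.0716 yaw -95.0 F_u 0.43 F [ 0.1  0.4 -0.1]
side ptr [(0.1756, 0.07, 44)] knobs [(0.035, 0.0123, 121), (0.3155, -0.0001, 411), (0.3782, -0.0006, 417)]
t 20.18 tcp u 0.1234 a 0.0015 z 0.0715 yaw -95.0 F_u -0.89 F [-0.2 -0.9  0.4]
side ptr [(0.1758, 0.0702, 43)] knobs [(0.059, 0.0127, 127), (0.3157, -0.0001, 412)]
```

View pics/e1.png

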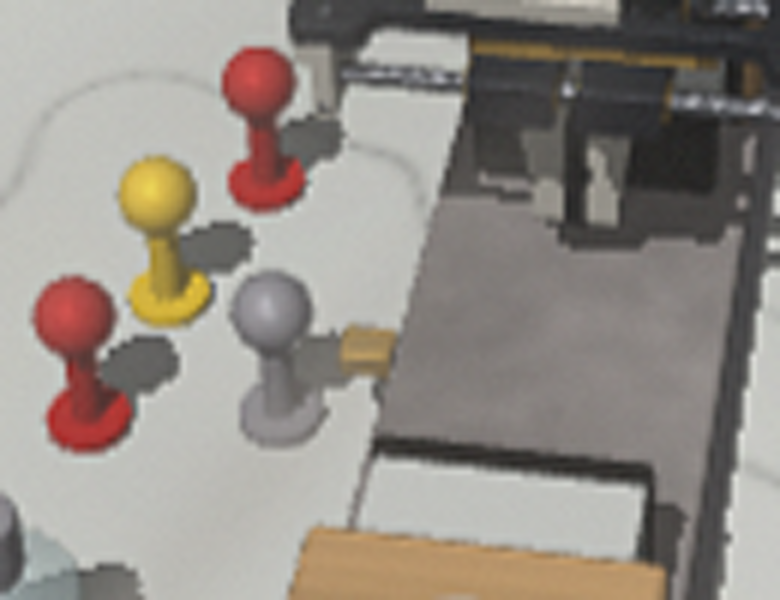

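The crop shows the caddy standing, pointer centre at crop (368,350), nearly level with the chrome post's foot at (283,420). It measures about 3 mm short, so I bring the finger near the left buffer for a tiny nudge.

```bash
python3 -m creep '[[0,0.04,0.4,0,0,0,0],[0,0.04,0.4,0,0,0,0],[0,0.04,0.4,0,0,0,0],[0,0.04,0.4,0,0,0,0],[0,0.04,0.4,0,0,0,0],[0,0.04,0.4,0,0,0,0],[0,0.04,0.4,0,0,0,0],[0,0.04,0.4,0,0,0,0]]'>/dev/null
python3 -m creep '[[0,0.04,0.4,0,0,0,0],[0,0.04,0.4,0,0,0,0],[0,0.03,0.3,0,0,0,0],[0,0.02,0.2,0,0,0,0],[0,0.01,0.1,0,0,0,0],[0,0,0,0,0,0,0],[0,0,0,0,0,0,0]]'>/dev/null
python3 - <<'E'
from h import *
c=meas(("side","top"))
# nudge sim
from fit import step
p=(2.88,.0112,.013,.2,.0042)
for v in(.0015,.002,.003):
  for T in(.6,.8,1.,1.2,1.4):
    x,vv,f=.176,0.,.2548;
    for i in range(1600):
        t=i*.005; f=.2548+v*t if t<T else .2548+v*T-.03*(t-T)
        x,vv=step(x,vv,f,*p,.005)
        if i*.005<=T: xT,vT=x,vv
    print(v,T,round((x-.176)*1e3,2),"at T",round((xT-.176)*1e3,2),round(vT,4))
E
```

```text
t 21.48 tcp u 0.2390 a 0.0022 z 0.0715 yaw -95.0 F_u 0.46 F [ 0.1  0.5 -0.3]
side ptr [(0.1358, 0.0561, 12)] knobs [(-0.2167, -0.0067, 270), (0.1877, 0.0119, 160), (0.3158, -0.0, 413)]
top ptr [(0.1783, 0.071, 64)] knobs [(0.0582, 0.0121, 334), (-0.0163, 0.0005, 354), (-0.1416, 0.0083, 127), (-0.1589, -0.0163, 138)]
0.0015 0.6 -85.43 at T 0.09 0.0006
0.0015 0.8 -74.39 at T 0.28 0.0012
0.0015 1.0 -63.51 at T 0.59 0.0019
0.0015 1.2 -52.65 at T 1.03 0.0025
0.0015 1.4 -41.54 at T 1.55 0.0028
0.002 0.6 -85.14 at T 0.16 0.001
0.002 0.8 -74.36 at T 0.45 0.0019
0.002 1.0 -63.94 at T 0.91 0.0027
0.002 1.2 -53.55 at T 1.53 0.0034
0.002 1.4 -42.71 at T 2.25 0.0038
0.003 0.6 -84.86 at T 0.32 0.0018
0.003 0.8 -74.96 at T 0.81 0.0031
0.003 1.0 -65.76 at T 1.56 0.0044
0.003 1.2 -56.46 at T 2.54 0.0053
0.003 1.4 -46.18 at T 3.64 0.0058
```

The side view reads the pointer at about 0.176 and the top view at 0.178. I settle that difference before nudging.

Run:
```python
from h import *
from plant import capture
t=capture("top");s=capture("side")
P=lambda u,a,z:np.r_[U*u+E_*(A0+a),z]
for n,c in(("top",t),("side",s)):
    print(n,"expected px for pointer edges u=.1789+-.008, a=.06,.08 z=.043",[proj(c,P(.1789+d,a,.043)).round(1).tolist() for a in(.06,.08) for d in(-.008,.008)],"ball exp",proj(c,P(.1789,.1059,.056)).round(1))
a=t["frame"][150:190,205:265,::-1];b=s["frame"][230:280,215:275,::-1]
cv2.imwrite("pics/cmp.png",np.hstack([cv2.resize(a,(390,260),interpolation=2),cv2.resize(b,(390,325),interpolation=2)[:260]]))
for y in range(252,266):print(y,s["frame"][y,244:258].sum(1).tolist(),cv2.cvtColor(s["frame"],cv2.COLOR_RGB2HSV)[y,244:258,1].tolist())
```

```text
top expected px for pointer edges u=.1789+-.008, a=.06,.08 z=.043 [[230.1, 187.0], [222.7, 186.2], [231.3, 178.0], [223.9, 177.2]] ball exp [228.4 164.5]
side expected px for pointer edges u=.1789+-.008, a=.06,.08 z=.043 [[255.8, 255.2], [254.4, 260.4], [246.9, 254.3], [245.4, 259.4]] ball exp [234.3 251.3]
252 [353, 355, 317, 323, 304, 308, 318, 320, 405, 367, 347, 398, 308, 285] [6, 9, 9, 5, 3, 7, 5, 7, 4, 2, 4, 2, 26, 8]
253 [555, 552, 493, 494, 385, 383, 415, 375, 387, 381, 378, 373, 284, 255] [7, 7, 3, 5, 30, 14, 11, 14, 10, 10, 6, 8, 45, 12]
254 [636, 582, 637, 575, 459, 409, 482, 477, 472, 475, 474, 476, 295, 238] [7, 7, 5, 18, 71, 33, 20, 22, 20, 14, 13, 16, 36, 18]
255 [546, 370, 553, 381, 401, 284, 279, 290, 286, 284, 282, 329, 322, 236] [7, 12, 8, 91, 119, 56, 61, 63, 62, 68, 67, 59, 35, 10]
256 [335, 341, 340, 396, 383, 294, 295, 300, 296, 295, 284, 279, 253, 239] [11, 17, 28, 101, 100, 52, 58, 57, 62, 58, 64, 61, 34, 12]
257 [347, 353, 353, 409, 292, 302, 302, 301, 297, 298, 286, 277, 261, 240] [13, 15, 44, 109, 50, 51, 53, 57, 57, 61, 62, 61, 20, 15]
258 [360, 361, 373,
[... 321 characters left out ...]
 [14, 16, 57, 90, 65, 52, 58, 58, 61, 65, 63, 25, 22, 22]
261 [370, 365, 345, 368, 353, 292, 286, 283, 279, 277, 277, 258, 264, 255] [16, 14, 45, 86, 83, 61, 66, 64, 66, 66, 68, 25, 22, 23]
262 [371, 369, 370, 349, 367, 435, 431, 423, 364, 279, 271, 265, 263, 255] [14, 14, 16, 59, 49, 19, 24, 24, 39, 63, 65, 14, 25, 23]
263 [362, 361, 358, 364, 487, 638, 642, 630, 468, 317, 271, 260, 260, 252] [16, 19, 13, 12, 8, 5, 6, 6, 16, 23, 39, 14, 20, 12]
264 [462, 455, 451, 477, 625, 620, 630, 607, 319, 335, 267, 260, 254, 252] [11, 10, 12, 11, 8, 7, 6, 7, 12, 9, 19, 17, 20, 23]
265 [637, 625, 623, 620, 619, 617, 626, 604, 322, 322, 261, 257, 255, 251] [8, 8, 9, 9, 9, 7, 7, 5, 14, 14, 22, 20, 17, 15]
```

View pics/cmp.png

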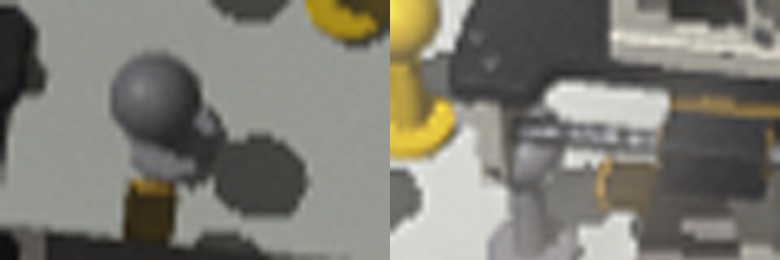

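```bash
python3 -m creep '[[0,-0.01,-0.1,0.3,0,0,0],[0,0,0,0.9,0,0,0],[0,0,0,0.9,0,0,0],[0,0,0,0.9,0,0,0],[0,0,0,0.9,0,0,0],[0,-0.9,0,0.9,0,0,0],[0,-0.9,0,0.9,0,0,0],[0,-0.9,0,0,0,0,0]]'>/dev/null
python3 -m creep '[[0,-0.9,0.5,0,0,0,0],[0,-0.9,0.5,0,0,0,0],[0,-0.9,0.5,0,0,0,0],[0,0,0,0,0,0,0]]'>/dev/null
python3 - <<'E'
from h import *
c=meas(("top","side"))
from plant import capture
t=capture("top");s=capture("side")
P=lambda u,a,z:np.r_[U*u+E_*(A0+a),z]
def px(c,box,th):
    h=cv2.cvtColor(c["frame"],cv2.COLOR_RGB2HSV)[...,1];return cen(h>th,box)
print(px(t,(218,174,240,192),60),px(s,(243,248,258,268),45))
for th,z in((0,.04),): print(at(t,px(t,(218,174,240,192),60)[0],.04)[:2]@U, at(s,px(s,(243,248,258,268),45)[0],.04)[:2]@U)
a=t["frame"][150:200,205:265,::-1];b=s["frame"][230:280,215:275,::-1]
cv2.imwrite("pics/cmp2.png",np.hstack([cv2.resize(a,(400,333),interpolation=2),cv2.resize(b,(400,333),interpolation=2)]))
E
```

```text
t 22.68 tcp u 0.2618 a -0.1382 z 0.2151 yaw -94.9 F_u 0.34 F [-0.5  0.4 -0.4]
top ptr [(0.1785, 0.0711, 66)] knobs [(0.3726, 0.0007, 344), (-0.0161, 0.0007, 348)]
side ptr [(0.1758, 0.0703, 43)] knobs [(-0.1115, -0.0094, 403), (-0.0082, 0.0026, 155), (0.087, -0.0016, 312), (0.3158, 0.0, 412), (0.3783, -0.0006, 417)]
(array([227.44594595, 181.72972973]), [224, 177, 8, 10, 74]) (array([250.52777778, 258.23611111]), [246, 254, 10, 9, 72])
0.17848957652631675 0.17885526147262146
```

View pics/cmp2.png

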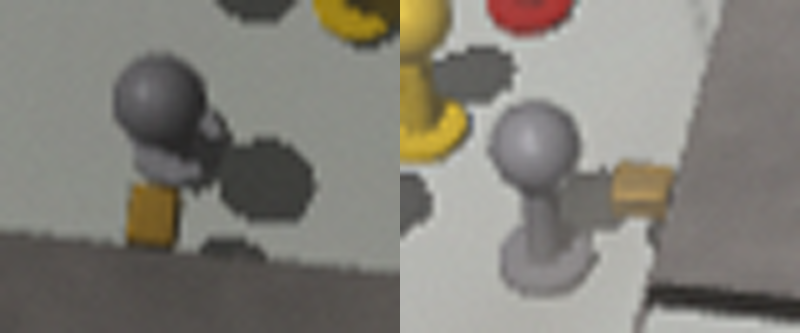

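The unobstructed crop shows the pointer level with the chrome post in both views. Along the rail it reads 0.1785 (top) and 0.1789 (side) against the post at 0.1789. The caddy has not moved between readings and the arm is clear, so I hand in.

```bash
python3 -c "
from plant import close_job
print(close_job())"
```

```text
the job is handed in; nothing more can be done
None
```

The caddy is at rest and untouched, its pointer within about 1 mm of the chrome ball post by both cameras; after one wrong-way push on the right buffer it ran back about 150 mm before I turned it round, it never reached an end stop, and I handed the job in at about 23 s.

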